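Park the index plunger of a board tilt stand and lean the frame on its stop

ROBOT

A 7-joint arm with a two-finger parallel gripper is mounted at the origin on the work surface. World frame = base frame: x ahead of the robot, y to its left, z up, the work surface at z = 0. Lengths are in m, angles in rad, forces in N, time in s.
With the tool pointing down it reaches from about 0.35 to 0.9 m from the base axis. Payload 8.1 kg.
Tool frame: the origin (TCP) lies at the centre of the arm's flange, where the gripper is bolted on; the fingertips stand 178 mm ahead of it and the grasp point (between the pads) lies 159 mm ahead of it; x points along the fingers, z is the direction in which the jaws open and shut, and the axes are right-handed (so a half turn about x gives the same grasp; the last joint's range is limited). The gripper opens to 92 mm and grips with 3 to 60 N. Pads are 19 mm wide; open, the fingers measure 130 mm over their backs; the gripper's body (75 mm by 190 mm) begins 47 mm behind the grasp point.
Start: joints at [-1.24, 0.434, 0.025, 1.573, -0.012, 1.134, -0.075], TCP at [0.263, 0.567, 0.405] pointing down, gripper open.
Joint ranges: [-2.62, 2.62], [-0.44, 2.09], [-1.27, 1.32], [0.08, 2.57], [-1.32, 4.46], [0.12, 2], [-2.74, 2.74]. Speed limits (rad/s): [2.22, 2.22, 3.01, 3.01, 3.14, 3.14, 3.14].

INTERFACE

Orientations are given as a rotation vector (axis times angle).
In Python, from cell import arm, get_image, search_frame, pinpoint gives the robot as it stands.
- The arm moves only by the tool arm_command, never from a script. Its argument "motion" is a list of rows, each a list of 7 numbers: the finger opening in mm, from 0 to 91.8, then the shift along the tool's x, y, z in mm, then the turn, a rotation vector about the tool's x, y, z in degrees. In form: [[fingers, x, y, z, ax, ay, az], ...]. A call has 1 to 5 rows; each row shifts and turns the commanded pose from where the row before left it, along the tool's axes as they then stand; what a row does not reach is not made up. A row lasts 1/8 s, in which the tool goes at most 62.5 mm and 10.7 degrees, less where a joint would pass 70% of its speed; a pose out of reach is approached as far as the arm can. A call with a gripper value outside its range is refused whole. The fingers move at their own pace and stop on an object; "newtons" is the grip in N (left out, the last holds). Time passes only in rows, so rows that do not move let the fingers close. It gives the time, the measured TCP pose, the force and the opening at its end, in the units of the state.
- arm.observe(): the state, without advancing time (a new reading comes with each control period).
- get_image(name): name is "scene" or "top"; returns a dict with "frame" (480x640x3 uint8, red, green, blue), "range_z" (480x640 float32, m along the optical axis (not along the pixel's ray), 0 where there is no reading), "K" (3x3 intrinsics, pixels), "origin" and "rotation" of the camera in the world. Camera axes: x right, y down, z forward; pixel columns grow to the right and rows downward; lengths in m; the calibration is good to about 2 mm. A picture is of the moment at which its call begins.
- arm.sign_off(): hands the job in, once; it reports no verdict.
Trained networks look in the newest picture that a camera, given by its name, has taken for a name from the list of things; names that differ only in an ending like _2 or _b are one class to them, and where a whole thing is asked for, a point or a joint stands for the part that bears it (a point fixed in the world has none). Each returns a list of dicts, best first, with "p" (0 to 1); they miss things now and then, are a little off and sometimes report something else, mostly with a low value. They report only what shows in the picture. A call takes as long as a camera call.
- search_frame(camera, target): "point" ([x, y, z] in m, in world coordinates, good to about 4 mm: the middle of the surface that is visible of it).
- pinpoint(camera, target): "point" ([x, y, z] in m, in world coordinates, good to about 4 mm: a listed point, or the origin of a listed thing).
The state is a dict: "clock": time; "joints": joint angles; "dq": joint speeds; "joint_efforts": joint torques, N m; "position": TCP position; "ee_rot": TCP orientation; "force": force on the tool from outside, world axes, zero at the start; "ft_torque": the same for the moment, N m; "width": opening from 0.0 (shut) to 1.0 (fully open).
Only numpy, scipy, OpenCV 4.12 (cv2) and the standard library are available. Lean on these libraries where they do the work, as an engineer would, in place of code of your own. Each camera call takes 0.05 s, during which the arm holds its last target. There are 200 camera calls.

TASK

Free the circuit-board tilt stand for soldering: pull the red T-grip of its sprung index plunger up until you feel its stop, twist it clockwise and ease it down into its rest notch so that it stays retracted when you let go, without forcing it or letting it snap down. Then tilt the freed frame towards the robot by pressing gently on its bare front rail, never on the board, until it just rests on its stop screw, and leave it so with the plunger still parked. Leave the other things on the bench where they are.

Things in the scene. Friction and masses are not known exactly. Their poses are not given: they have to be found in the camera images.
- stand: Tilt stand screwed to the bench (sizes in mm): grey base 210 (x) x 270 (y) x 12, origin under its middle, x from front (robot side) to back, y left. Cheeks 50 x 10 at y = -97 (118 tall) and y = 97 (154 tall) carry a tilting frame on a pivot along y at x = 0, z = 100. At y = 113 a bridge (top z = 154) carries the upright index plunger, whose pin drops into a notched disc and locks the frame level.
- grip_mid (a point): Middle of the plunger's red T-grip, on its axis (stand x = 0, y = 113), z = 220 while down. A bar 46 long (its x), 16 wide (its y, flat upright sides), 24 tall; its x is along the stand's x while down, and turns with it. Under the bar: 8 to 17 of bare stem, 16 across at most, then the steel sleeve's roof, 27 across.
- plunger (a joint): Pull of the plunger, m, 0 = down (locks the frame). Spring: 5 N at 0, plus 0.3 N per mm. The sleeve is screwed in more or less, so its upper stop lies anywhere from 10 to 19 mm: feel it. The lug twists only at the stop or within 1.5 mm below it; lower, it meets its slot's side. The rest notch (3 mm deep) holds the plunger about 4.5 mm below the stop, clear of the disc.
- grip (a joint): Twist of the T-grip, rad: 0 with the lug in its slot, growing clockwise seen from above. The lug drops into the rest notch at 1.15 to 1.40 (best 1.26, about 72 degrees); an end wall stops it just beyond. Twisting takes about 0.02 to 0.06 N m.
- lug: Brass lug of the plunger, a pin 4 thick reaching 15 out from the plunger's axis along its x, under one end of the T-grip (the back end while down); it rides in the sleeve's bayonet slot. Origin on the axis, z = 175 while down.
- frame (a joint): Tilt of the frame, rad: 0 level, growing as its front (robot side) goes down. The pivot is stiff: it stays where left and takes about 0.12 N m (1.3 N at the front rail). Freed, it tilts until the front rail's underside meets the rubber ball nose of a stop screw standing on the base under the frame's front right corner, set anew each time: somewhere from 0.44 to 0.63, to be felt.
- front_rail: Bare steel front rail of the frame, 20 (x) x 168 (y) x 12 (z), origin in its middle, 94 in front of the pivot axis and level with it while the frame is level; its axes tilt with the frame. The board's edge lies 26 behind this origin.
- board: Green circuit board clipped in the frame, 136 x 140 x 2, parts up to 14 tall on it; origin in its middle, 4 above the pivot axis. Not to be pressed.
- stop_ball (a point): Centre of the rubber ball nose (10 across) of the adjustable stop screw on the base (stand x = -75, y = -62), under the frame's front right corner, z = 33 to 52, set anew each time. On its stop, the front rail's underside rests on this ball: this point is then 11 below the rail's origin along the rail's z.
- multimeter: yellow handheld multimeter lying on its back, 150 x 74 x 34, origin under its middle, x along its length
- solder_reel: blue flanged reel of solder standing on its flange, 54 across, 40 tall, origin under its middle
- screwdriver: orange screwdriver lying on the mat, 170 long, along its x
- knife: closed snap-off knife, grey, 130 x 20 x 18, origin under its middle, x along it
- usb_stick: black memory stick with a steel plug, 60 x 18 x 10, lying in front of the stand
- solder_sucker: blue solder sucker lying on the bench, 200 long, 20 thick, along its x
- parts_bin: small blue divided bin of parts, 120 x 100 x 50

How it is judged:
By the outcome, as a careful person would: the job done as asked, in the order asked, and still so for the second after the job is handed in, with the robot touching nothing.
It also fails if it takes over 72 s, if anything falls off the work surface, if the arm or the gripper's body presses on something with over 40 N, if the wrist force passes 120 N, or if a joint passes its speed limit or range.

## Working session

There is one attempt and no reset: what is moved stays moved. The work goes in short steps, Python scripts to look and compute and a tool call to move; the robot and the scene stay as the last step left them, time stands still between calls to the robot, and variables do not carry over. Pictures are saved under pics/ and viewed, about 8 in all and at most 12, crops included, and the job is handed in when it is done.

Besides the shell and the picture viewer there is one more tool, called after ">>>" as name(argument=value, ...), one argument or row to a line, values as JSON. arm_command: Moves the arm, as the interface text tells. Its arguments: {"type":"object","properties":{"motion":{"type":"array"},"newtons":{"type":"number"}},"required":["motion"]}

```bash
mkdir -p pics; ls; cat > h.py <<'E'
import numpy as np,cv2
from cell import arm,get_image,search_frame,pinpoint
from scipy.spatial.transform import Rotation as R
def save(n,f,crop=None,s=1):
    im=f["frame"][:,:,::-1]
    if crop: x0,y0,x1,y1=crop; im=im[y0:y1,x0:x1]
    cv2.imwrite("pics/"+n,cv2.resize(im,None,fx=s,fy=s,interpolation=cv2.INTER_CUBIC))
E
python3 - <<'E'
from h import *
np.set_printoptions(precision=4,suppress=True)
fs={}
for c in("scene","top"):
    f=get_image(c);fs[c]=f
    print(c,f["origin"],f["rotation"].tolist() if hasattr(f["rotation"],'tolist') else f["rotation"],f["K"][0][0])
    for t in("stand","grip_mid","lug","front_rail","board","stop_ball"):
        print(t,[(np.round(d["point"],4),round(d["p"],2)) for d in pinpoint(c,t)[:2]])
both=np.vstack([cv2.resize(fs[c]["frame"],(640,480)) for c in fs])
save("a.png",fs["scene"]);save("b.png",fs["top"])
s=arm.observe();print(s)
E
```

```text
pics
scene [ 1.0305 -0.2128  1.0301] [-2.287159718188666, -1.2840295551690604, 0.3786528372301145] 471.2522816200931
stand [(array([ 0.602 , -0.1308, -0.0008]), 0.8)]
grip_mid [(array([ 0.572 , -0.0207,  0.2198]), 0.75)]
lug []
front_rail [(array([ 0.5146, -0.1492,  0.0994]), 0.98)]
board [(array([ 0.6006, -0.1251,  0.1068]), 0.96)]
stop_ball [(array([ 0.6042, -0.1251,  0.106 ]), 0.49)]
top [0.2532 0.107  1.4264] [-2.0074561022770605, 2.186262605703545, -0.2664059558836977] 553.901800934168
stand [(array([ 0.6031, -0.1249,  0.0013]), 0.73), (array([ 0.7931, -0.083 , -0.0039]), 0.16)]
grip_mid []
lug []
front_rail [(array([ 0.5138, -0.1494,  0.1017]), 0.91)]
board [(array([ 0.6031, -0.1295,  0.1074]), 0.8)]
stop_ball []
{'clock': 0.7, 'joints': array([-1.2396,  0.4345,  0.025 ,  1.5732, -0.0116,  1.134 , -0.0751]), 'dq': array([ 0.0006, -0.0019,  0.0011, -0.0006, -0.0026, -0.0002,  0.0014]), 'joint_efforts': array([  0.0006, -66.7488,   0.9834, -31.4763,  -0.0609,   0.0328,
         0.    ]), 'position': array([0.2627, 0.5671, 0.4048]), 'ee_rot': array([-0.8839,  1.3837,  0.884 ]), 'force': array([-0.4455,  1.1451, -0.6132]), 'ft_torque': array([-0.0596,  0.0516,  0.0139]), 'width': 0.9951303572402471}
```

View pictures.

View pics/a.png

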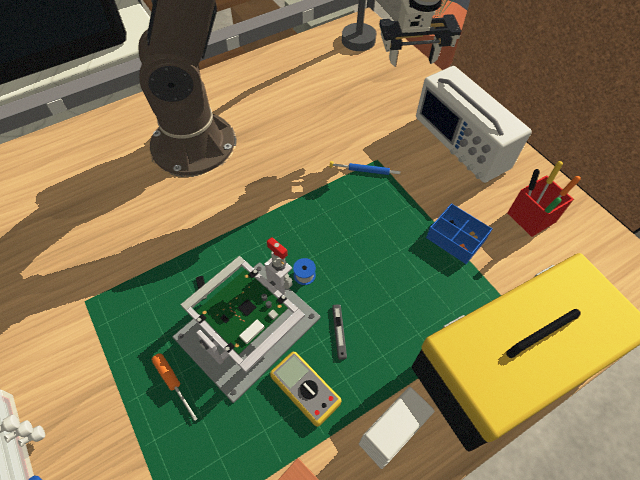

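View pics/b.png

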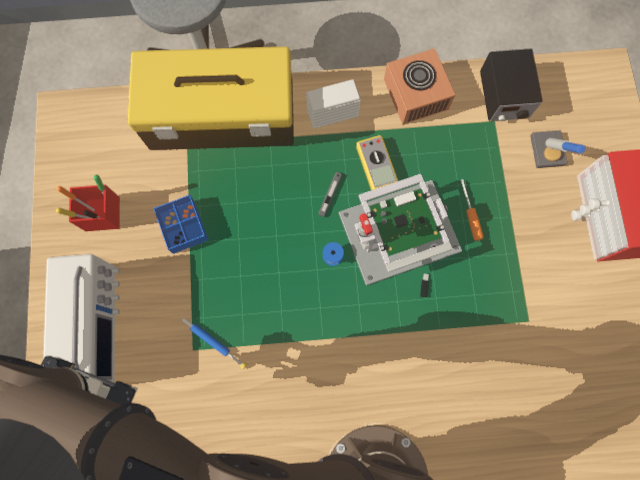

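```bash
cat >> h.py <<'E'
def cloud(f):
    v,u=np.mgrid[0:480,0:640];z=f["range_z"];K=np.array(f["K"])
    P=np.stack([(u-K[0,2])/K[0,0]*z,(v-K[1,2])/K[1,1]*z,z],-1)
    r=np.array(f["rotation"]);M=r if r.shape==(3,3) else R.from_rotvec(r).as_matrix()
    return P@M.T+np.array(f["origin"])
E
python3 - <<'E'
from h import *
np.set_printoptions(precision=4,suppress=True)
for c in("scene","top"):
    f=get_image(c);P=cloud(f);im=f["frame"].astype(int)
    ok=(f["range_z"]>0)&(abs(P[...,0]-.59)<.17)&(abs(P[...,1]+.12)<.18)
    red=ok&(im[...,0]>120)&(im[...,1]<60)&(im[...,2]<70)&(P[...,2]>.15)
    q=P[red];t=q[q[:,2]>np.percentile(q[:,2],95)-.006]
    print(c,"red",len(q),q[:,2].min(),np.percentile(q[:,2],95),"top n",len(t),t.mean(0))
    def rect(t):
        r=cv2.minAreaRect((t[:,:2]*1000).astype(np.float32)); return r
    print(rect(t))
    U=np.linalg.svd((t-t.mean(0))[:,:2])[2][0];print("bar ang",np.degrees(np.arctan2(U[1],U[0])))
    # base plate z~.012
    b=P[ok&(abs(P[...,2]-.012)<.004)&(im.min(-1)>60)&(np.ptp(im,axis=-1)<30)];print("base",len(b),rect(b))
    w=P[ok&(abs(P[...,2]-.106)<.004)&(im.min(-1)>100)&(np.ptp(im,axis=-1)<40)];print("frame",len(w),rect(w))
    for t in("grip_mid","solder_reel","usb_stick"):print(t,[(np.round(d["point"],4),round(d["p"],2)) for d in pinpoint(c,t)[:2]])
E
```

```text
scene red 122 0.21428212907302036 0.23435294130056808 top n 110 [ 0.5771 -0.0174  0.232 ]
((576.2269897460938, -17.75371551513672), (45.95845413208008, 14.249237060546875), 13.793270111083984)
bar ang 15.692990945113195
base 4172 ((603.3170166015625, -109.45625305175781), (353.69244384765625, 289.1851806640625), 85.0665512084961)
frame 2178 ((602.7395629882812, -123.49156188964844), (210.33441162109375, 226.7890167236328), 14.939756393432617)
grip_mid [(array([ 0.573 , -0.016 ,  0.2206]), 0.78)]
solder_reel [(array([ 0.5559,  0.0516, -0.001 ]), 0.9)]
usb_stick [(array([ 0.4508, -0.1714,  0.003 ]), 0.55)]
top red 8 0.21662928956456606 0.23278843309157185 top n 4 [ 0.5598 -0.023   0.2308]
((567.5196533203125, -24.38176727294922), (6.748351097106934, 34.204952239990234), 88.53331756591797)
bar ang -176.80858482735098
base 2424 ((611.6890258789062, -110.6939697265625), (344.41400146484375, 290.3097839355469), 88.7966537475586)
frame 1519 ((599.7657470703125, -117.3594970703125), (208.40841674804688, 222.65264892578125), 14.54635238647461)
grip_mid [(array([ 0.5699, -0.0155,  0.22  ]), 0.61)]
solder_reel [(array([ 0.5575,  0.0547, -0.0034]), 0.97)]
usb_stick [(array([ 0.4565, -0.1749,  0.    ]), 0.46)]
```

```bash
python3 - <<'E'
from h import *
np.set_printoptions(precision=3,suppress=True)
s=arm.observe();M=R.from_rotvec(s["ee_rot"]).as_matrix();print(M)
p=s["position"];az=np.degrees(np.arctan2(p[1],p[0]))
zt=np.degrees(np.arctan2(M[1,2],M[0,2]));print("az",az,"tool z az",zt,"rel",zt-az)
E
```

```text
[[ 0.    -0.907  0.42 ]
 [ 0.     0.42   0.907]
 [-1.    -0.     0.   ]]
az 65.14314218182744 tool z az 65.14063138436669 rel -0.0025107974607578853
```

>>> arm_command(
  motion=[
    [91.8,-40,0,0,0,0,0],
    [91.8,-25,-40,-30,0,0,0],
    [91.8,0,-48,-36,0,0,0],
    [91.8,0,-48,-36,0,0,0],
    [91.8,0,-48,-36,0,0,0],
  ],
  newtons=35,
)

```text
clock: 1.72
position: [0.3723, 0.3627, 0.47]
ee_rot: [-0.884, 1.383, 0.884]
force: [-0.1, 0.3, 0.2]
width: 1.003
```

>>> arm_command(
  motion=[
    [91.8,0,-48,-36,0,0,0],
    [91.8,0,-48,-36,0,0,0],
    [91.8,0,-48,-36,0,0,0],
    [91.8,0,-48,-36,0,0,0],
    [91.8,0,-48,-36,0,0,0],
  ],
)

```text
clock: 2.35
position: [0.5143, 0.0985, 0.4701]
ee_rot: [-0.884, 1.383, 0.884]
force: [1.9, 1.0, -0.5]
width: 1.003
```

>>> arm_command(
  motion=[
    [91.8,0,-48,-36,0,0,0],
    [91.8,0,0,0,-10,0,0],
    [91.8,0,0,0,-10,0,0],
    [91.8,0,0,0,-10,0,0],
    [91.8,0,0,0,-10,0,0],
  ],
)

```text
clock: 2.98
position: [0.5421, 0.0474, 0.4698]
ee_rot: [-1.405, 1.069, 1.405]
force: [-1.0, -0.5, 0.2]
width: 1.003
```

```bash
cat > d.py <<'E'
from h import *
import sys
np.set_printoptions(precision=4,suppress=True)
s=arm.observe();M=R.from_rotvec(s["ee_rot"]).as_matrix();p=s["position"]
print("t",s["clock"],"pos",p,"toolx",M[:,0],"z az",np.degrees(np.arctan2(M[1,2],M[0,2])),"F",s["force"],"T",s["ft_torque"],"w",s["width"]*91.8,"j7",s["joints"][6])
if len(sys.argv)>3:
    t=np.array([float(a) for a in sys.argv[1:4]]);print("need mm in tool",M.T@(t-p)*1000)
E
python3 d.py 0.5735 -0.0175 0.383
```

```text
t 2.975 pos [0.5421 0.0474 0.4698] toolx [ 0.0001  0.0001 -1.    ] z az 105.4662660857425 F [-0.9746 -0.5223  0.2497] T [ 0.0655  0.0564 -0.0315] w 92.0427389469265 j7 1.7172342120707953
need mm in tool [ 86.7755 -12.889  -70.9508]
```

>>> arm_command(
  motion=[
    [91.8,0,-6,-36,0,0,0],
    [91.8,0,-7,-35,0,0,0],
    [91.8,15,0,0,0,0,0],
    [91.8,20,0,0,0,0,0],
    [91.8,0,0,0,0,0,0],
  ],
)

```text
clock: 3.6
position: [0.5726, -0.0168, 0.4331]
ee_rot: [-1.4, 1.074, 1.405]
force: [-0.2, 0.7, 0.7]
width: 1.002
```

```bash
python3 d.py 0.5735 -0.0175 0.383; python3 - <<'E'
from h import *
f=get_image("scene");P=cloud(f);im=f["frame"].astype(int)
save("c.png",f,(215,170,335,300),4)
for c in("scene","top"):
    get_image(c)
    print(c,[(np.round(d["point"],4),round(d["p"],2)) for d in pinpoint(c,"grip_mid")[:2]])
red=(im[...,0]>110)&(im[...,1]<60)&(im[...,2]<70)&(abs(P[...,0]-.57)<.05)&(abs(P[...,1]+.02)<.05)&(P[...,2]>.2)
q=P[red];print(len(q),cv2.minAreaRect((q[q[:,2]>.226][:,:2]*1000).astype(np.float32)))
E
```

```text
t 3.6 pos [ 0.5726 -0.0168  0.4331] toolx [-0.0035  0.0002 -1.    ] z az 105.19276622099093 F [-0.2166  0.7345  0.7053] T [0.0417 0.0378 0.0011] w 92.02907940655358 j7 1.8609366125305913
need mm in tool [50.0774 -0.8943 -0.9909]
scene [(array([ 0.5751, -0.0175,  0.2196]), 0.79)]
top []
192 ((576.3298950195312, -18.173789978027344), (44.64414596557617, 14.750737190246582), 13.029765129089355)
```

View pics/c.png

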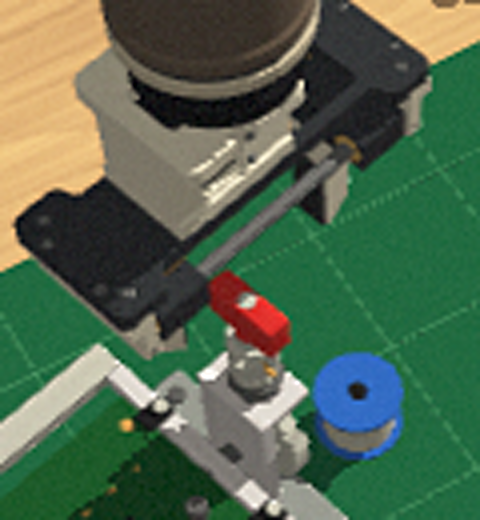

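>>> arm_command(
  motion=[
    [91.8,15,-1.5,-1.5,0,0,0],
    [91.8,20,0,0,0,0,0],
    [91.8,14,0,0,0,0,0],
    [60,0,0,0,0,0,0],
    [35,0,0,0,0,0,0],
  ],
)

```text
clock: 4.47
position: [0.5753, -0.0188, 0.3861]
ee_rot: [-1.401, 1.072, 1.401]
force: [0.5, -0.5, -0.5]
width: 0.831
```

>>> arm_command(
  motion=[
    [24,0,0,0,0,0,0],
    [20,0,0,0,0,0,0],
    [18,0,0,0,0,0,0],
  ],
  newtons=10,
)

```text
clock: 4.85
position: [0.5751, -0.0187, 0.386]
ee_rot: [-1.401, 1.072, 1.401]
force: [0.9, -0.1, 0.2]
width: 0.505
```

```bash
python3 d.py 0.5745 -0.0178 0.383
```

```text
t 4.85 pos [ 0.5751 -0.0187  0.386 ] toolx [ 0.0005  0.0001 -1.    ] z az 105.1431791539533 F [ 0.9039 -0.0722  0.2068] T [ 0.0624  0.0171 -0.0045] w 46.398282132985116 j7 1.87584469447264
need mm in tool [3.0087 0.374  1.0549]
```

>>> arm_command(
  motion=[
    [18,2,0,1,0,0,0],
    [18,0,0,0,0,0,0],
    [18,0,0,0,0,0,0],
    [14,0,0,0,0,0,0],
    [10,0,0,0,0,0,0],
  ],
  newtons=10,
)

```text
clock: 5.48
position: [0.5748, -0.0177, 0.3838]
ee_rot: [-1.401, 1.072, 1.401]
force: [0.5, -0.2, -0.1]
width: 0.175
```

```bash
python3 d.py
```

```text
t 5.475 pos [ 0.5748 -0.0177  0.3838] toolx [ 0.      0.0001 -1.    ] z az 105.14134051015631 F [ 0.5032 -0.1576 -0.1048] T [ 0.1034  0.0439 -0.0199] w 16.093201707418395 j7 1.874414136686675
```

>>> arm_command(
  motion=[
    [10,0,0,0,0,0,0],
    [10,0,0,0,0,0,0],
    [10,0,0,0,0,0,0],
  ],
  newtons=35,
)

```text
clock: 5.85
position: [0.5748, -0.0177, 0.3837]
ee_rot: [-1.401, 1.072, 1.401]
force: [-1.0, 1.3, 0.6]
width: 0.172
```

>>> arm_command(
  motion=[
    [10,-2,0,0,0,0,0],
    [10,-2,0,0,0,0,0],
    [10,-1,0,0,0,0,0],
    [10,0,0,0,0,0,0],
  ],
)

```text
clock: 6.35
position: [0.5748, -0.0177, 0.3886]
ee_rot: [-1.401, 1.073, 1.401]
force: [1.9, 1.1, -7.7]
width: 0.171
```

```bash
python3 d.py
```

```text
t 6.35 pos [ 0.5748 -0.0177  0.3886] toolx [-0.0003  0.0001 -1.    ] z az 105.14552130594231 F [ 1.9102  1.1155 -7.7409] T [ 0.2853 -0.436  -0.0239] w 15.740383191926425 j7 1.873129005109812
```

>>> arm_command(
  motion=[
    [10,-2,0,0,0,0,0],
    [10,-1,0,0,0,0,0],
    [10,-1,0,0,0,0,0],
    [10,0,0,0,0,0,0],
  ],
)

```text
clock: 6.85
position: [0.5748, -0.0177, 0.3927]
ee_rot: [-1.401, 1.072, 1.401]
force: [0.7, 1.4, -9.2]
width: 0.173
```

>>> arm_command(
  motion=[
    [10,-1,0,0,0,0,0],
    [10,0,0,0,0,0,0],
  ],
)

```text
clock: 7.1
position: [0.5748, -0.0177, 0.3937]
ee_rot: [-1.401, 1.072, 1.401]
force: [1.4, 2.1, -8.4]
width: 0.168
```

>>> arm_command(
  motion=[
    [10,-1,0,0,0,0,0],
    [10,0,0,0,0,0,0],
  ],
)

```text
clock: 7.35
position: [0.5748, -0.0177, 0.3947]
ee_rot: [-1.401, 1.072, 1.401]
force: [0.4, 2.3, -9.0]
width: 0.171
```

>>> arm_command(
  motion=[
    [10,-0.8,0,0,0,0,0],
    [10,0,0,0,0,0,0],
  ],
)

```text
clock: 7.6
position: [0.5748, -0.0177, 0.3955]
ee_rot: [-1.401, 1.072, 1.401]
force: [1.2, 1.7, -9.2]
width: 0.172
```

>>> arm_command(
  motion=[
    [10,-0.8,0,0,0,0,0],
    [10,0,0,0,0,0,0],
  ],
)

```text
clock: 7.85
position: [0.5748, -0.0177, 0.3963]
ee_rot: [-1.401, 1.073, 1.401]
force: [0.6, 1.5, -9.6]
width: 0.173
```

>>> arm_command(
  motion=[
    [10,-0.8,0,0,0,0,0],
    [10,0,0,0,0,0,0],
  ],
)

```text
clock: 8.1
position: [0.5748, -0.0177, 0.3971]
ee_rot: [-1.401, 1.072, 1.401]
force: [-0.1, 1.9, -10.1]
width: 0.174
```

>>> arm_command(
  motion=[
    [10,-0.8,0,0,0,0,0],
    [10,0,0,0,0,0,0],
  ],
)

```text
clock: 8.35
position: [0.5748, -0.0177, 0.3979]
ee_rot: [-1.401, 1.072, 1.401]
force: [-0.9, 1.4, -9.9]
width: 0.173
```

>>> arm_command(
  motion=[
    [10,-0.8,0,0,0,0,0],
    [10,0,0,0,0,0,0],
  ],
)

```text
clock: 8.6
position: [0.5748, -0.0177, 0.3987]
ee_rot: [-1.401, 1.072, 1.401]
force: [0.9, 2.7, -9.7]
width: 0.175
```

>>> arm_command(
  motion=[
    [10,-0.8,0,0,0,0,0],
    [10,0,0,0,0,0,0],
  ],
)

```text
clock: 8.85
position: [0.5748, -0.0178, 0.3995]
ee_rot: [-1.401, 1.072, 1.401]
force: [0.1, 1.7, -11.3]
width: 0.17
```

>>> arm_command(
  motion=[
    [10,-0.6,0,0,0,0,0],
    [10,0,0,0,0,0,0],
  ],
)

```text
clock: 9.1
position: [0.5748, -0.0177, 0.4001]
ee_rot: [-1.401, 1.072, 1.401]
force: [0.4, 1.5, -11.3]
width: 0.166
```

>>> arm_command(
  motion=[
    [10,-0.6,0,0,0,0,0],
    [10,0,0,0,0,0,0],
  ],
)

```text
clock: 9.35
position: [0.5748, -0.0177, 0.4005]
ee_rot: [-1.401, 1.073, 1.401]
force: [1.6, 2.6, -12.9]
width: 0.167
```

>>> arm_command(
  motion=[
    [10,-0.5,0,0,0,0,0],
    [10,0,0,0,0,0,0],
  ],
)

```text
clock: 9.6
position: [0.5748, -0.0177, 0.4008]
ee_rot: [-1.401, 1.073, 1.402]
force: [2.0, 2.5, -18.0]
width: 0.173
```

>>> arm_command(
  motion=[
    [10,1.1,0,0,0,0,0],
    [10,0,0,0,4,0,0],
    [10,0,0,0,5,0,0],
    [10,0,0,0,5,0,0],
    [10,0,0,0,0,0,0],
  ],
)

```text
clock: 10.22
position: [0.5748, -0.0177, 0.4004]
ee_rot: [-1.224, 1.199, 1.224]
force: [-0.0, 1.9, -10.9]
width: 0.172
```

```bash
python3 d.py
```

```text
t 10.225 pos [ 0.5748 -0.0177  0.4004] toolx [ 0.0001 -0.     -1.    ] z az 91.17301825496557 F [ -0.0362   1.8889 -10.8645] T [ 0.4964  0.0173 -0.0005] w 15.834710630301007 j7 1.647586887288337
```

>>> arm_command(
  motion=[
    [10,0,0,0,5,0,0],
    [10,0,0,0,5,0,0],
    [10,0,0,0,5,0,0],
    [10,0,0,0,5,0,0],
    [10,0,0,0,0,0,0],
  ],
)

```text
clock: 10.85
position: [0.5748, -0.0178, 0.4003]
ee_rot: [-0.965, 1.346, 0.965]
force: [-0.7, 1.6, -10.9]
width: 0.173
```

```bash
python3 d.py
```

```text
t 10.85 pos [ 0.5748 -0.0178  0.4003] toolx [ 0.0001 -0.0001 -1.    ] z az 71.27160053990792 F [ -0.7086   1.6336 -10.8744] T [ 0.4171  0.0943 -0.009 ] w 15.905177922497248 j7 1.3317590846546765
```

>>> arm_command(
  motion=[
    [10,0,0,0,5,0,0],
    [10,0,0,0,5,0,0],
    [10,0,0,0,5,0,0],
    [10,0,0,0,5,0,0],
    [10,0,0,0,0,0,0],
  ],
)

```text
clock: 11.48
position: [0.5748, -0.0178, 0.4003]
ee_rot: [-0.699, 1.455, 0.699]
force: [0.2, 1.1, -10.3]
width: 0.17
```

```bash
python3 d.py
```

```text
t 11.475 pos [ 0.5748 -0.0178  0.4003] toolx [-0.     -0.0001 -1.    ] z az 51.320964712744235 F [  0.2425   1.1318 -10.344 ] T [ 0.2852  0.0605 -0.0375] w 15.606298586762698 j7 1.0170896459345367
```

>>> arm_command(
  motion=[
    [10,0,0,0,5,0,0],
    [10,0,0,0,5,0,0],
    [10,0,0,0,5,0,0],
    [10,0,0,0,3,0,0],
    [10,0,0,0,0,0,0],
  ],
)

```text
clock: 12.1
position: [0.5748, -0.0178, 0.4002]
ee_rot: [-0.456, 1.522, 0.456]
force: [-0.5, 1.3, -10.7]
width: 0.17
```

```bash
python3 d.py;python3 - <<'E'
from h import *
f=get_image("scene");save("d.png",f,(215,170,335,300),4)
E
```

```text
t 12.1 pos [ 0.5748 -0.0178  0.4002] toolx [-0.     -0.0001 -1.    ] z az 33.34887880381059 F [ -0.4823   1.3048 -10.7215] T [ 0.2144  0.1664 -0.0125] w 15.61015800916259 j7 0.7356479292513581
```

View pics/d.png

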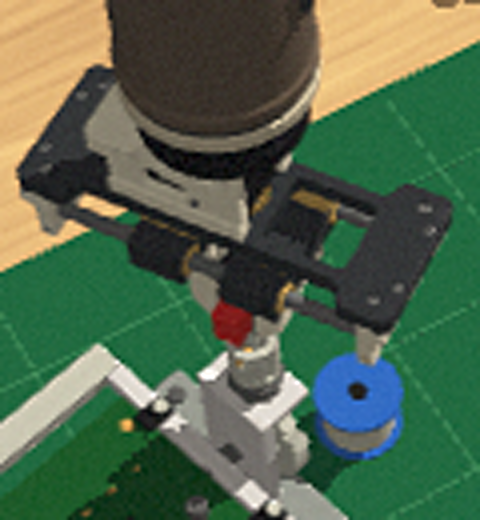

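>>> arm_command(
  motion=[
    [10,1,0,0,0,0,0],
    [10,1,0,0,0,0,0],
    [10,0.5,0,0,0,0,0],
    [10,0,0,0,0,0,0],
  ],
)

```text
clock: 12.65
position: [0.5748, -0.0178, 0.3976]
ee_rot: [-0.453, 1.523, 0.453]
force: [-0.8, 0.6, -9.3]
width: 0.173
```

>>> arm_command(
  motion=[
    [10,0.5,0,0,0,0,0],
    [10,0.5,0,0,0,0,0],
    [10,0,0,0,0,0,0],
  ],
)

```text
clock: 13.02
position: [0.5748, -0.0178, 0.3966]
ee_rot: [-0.453, 1.523, 0.453]
force: [-0.8, 0.0, -9.4]
width: 0.17
```

>>> arm_command(
  motion=[
    [10,0.5,0,0,0,0,0],
    [10,0,0,0,0,0,0],
  ],
)

```text
clock: 13.28
position: [0.5748, -0.0178, 0.3961]
ee_rot: [-0.453, 1.523, 0.453]
force: [-0.2, -0.0, -9.8]
width: 0.171
```

>>> arm_command(
  motion=[
    [10,0.3,0,0,0,0,0],
    [10,0,0,0,0,0,0],
  ],
)

```text
clock: 13.52
position: [0.5748, -0.0178, 0.3958]
ee_rot: [-0.453, 1.523, 0.453]
force: [-0.5, -0.1, -9.5]
width: 0.172
```

>>> arm_command(
  motion=[
    [10,0.3,0,0,0,0,0],
    [10,0,0,0,0,0,0],
  ],
)

```text
clock: 13.78
position: [0.5748, -0.0178, 0.3956]
ee_rot: [-0.453, 1.523, 0.453]
force: [-1.9, -0.4, -8.7]
width: 0.172
```

>>> arm_command(
  motion=[
    [10,0.3,0,0,0,0,0],
    [10,0,0,0,0,0,0],
  ],
)

```text
clock: 14.02
position: [0.5748, -0.0178, 0.3954]
ee_rot: [-0.453, 1.523, 0.453]
force: [-2.4, -0.0, -5.9]
width: 0.174
```

>>> arm_command(
  motion=[
    [10,0.4,0,0,0,0,0],
    [10,0,0,0,0,0,0],
  ],
)

```text
clock: 14.28
position: [0.5749, -0.0178, 0.3952]
ee_rot: [-0.453, 1.522, 0.453]
force: [-4.1, 1.0, -2.4]
width: 0.172
```

```bash
python3 d.py
```

```text
t 14.275 pos [ 0.5749 -0.0178  0.3952] toolx [ 0.0004  0.0002 -1.    ] z az 33.13898164153249 F [-4.0803  1.0079 -2.3677] T [-0.0171  1.0288  0.0383] w 15.798467066805568 j7 0.7353294642881318
```

>>> arm_command(
  motion=[
    [10,0.2,0,0,0,0,0],
    [10,0,0,0,0,0,0],
  ],
  newtons=10,
)

```text
clock: 14.52
position: [0.5749, -0.0178, 0.395]
ee_rot: [-0.453, 1.522, 0.453]
force: [-4.9, -0.6, 1.7]
width: 0.175
```

>>> arm_command(
  motion=[
    [20,0,0,0,0,0,0],
    [30,0,0,0,0,0,0],
    [60,0,0,0,0,0,0],
    [60,0,0,0,0,0,0],
  ],
)

```text
clock: 15.02
position: [0.575, -0.0177, 0.3947]
ee_rot: [-0.453, 1.522, 0.453]
force: [-0.6, -0.3, 0.1]
width: 0.492
```

>>> arm_command(
  motion=[
    [60,-20,0,0,0,0,0],
    [60,-30,0,0,0,0,0],
    [60,-40,0,0,0,0,0],
    [60,0,0,0,0,0,0],
  ],
)

```text
clock: 15.52
position: [0.5755, -0.0182, 0.4877]
ee_rot: [-0.454, 1.517, 0.452]
force: [-0.2, -0.0, -0.2]
width: 0.652
```

```bash
python3 d.py; python3 - <<'E'
from h import *
f=get_image("scene");P=cloud(f);im=f["frame"].astype(int)
save("e.png",f,(165,200,345,410),2.8)
red=(im[...,0]>100)&(im[...,1]<60)&(im[...,2]<70)&(abs(P[...,0]-.57)<.05)&(abs(P[...,1]+.02)<.05)&(P[...,2]>.2)
q=P[red];q=q[q[:,2]>np.percentile(q[:,2],90)-.004];print(len(q),q[:,2].mean(),cv2.minAreaRect((q[:,:2]*1000).astype(np.float32)))
for t in("grip_mid","lug","front_rail","board","stand"):print(t,[(np.round(d["point"],4),round(d["p"],2)) for c in("scene","top") for d in pinpoint(c,t)[:1]])
E
```

```text
t 15.525 pos [ 0.5755 -0.0182  0.4877] toolx [ 0.0057  0.0005 -1.    ] z az 33.129096611108274 F [-0.2483 -0.0138 -0.1745] T [-0.0619 -0.0695 -0.0052] w 59.81097925089561 j7 0.6935510871169256
125 0.24352645523763558 ((576.0288696289062, -17.776500701904297), (16.626583099365234, 44.50553512573242), 31.68954086303711)
grip_mid []
lug [(array([ 0.5144, -0.15  ,  0.1001]), 0.44)]
front_rail [(array([ 0.5141, -0.1503,  0.1003]), 0.75)]
board [(array([ 0.6004, -0.1265,  0.1036]), 0.68)]
stand [(array([ 0.6009, -0.1263,  0.001 ]), 0.91)]
```

View pics/e.png

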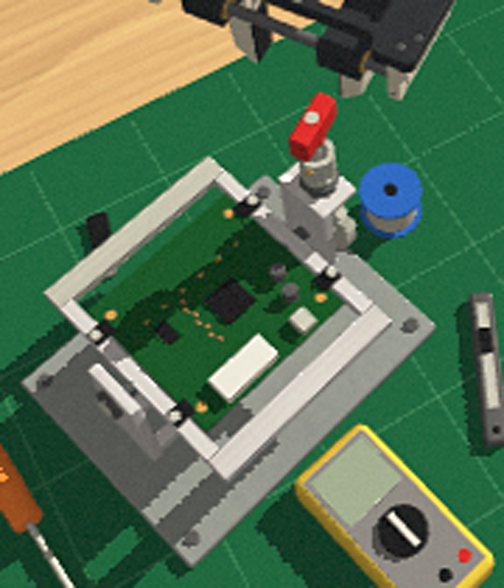

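>>> arm_command(
  motion=[
    [0,0,0,0,-10,0,0],
    [0,0,0,0,-10,0,0],
    [0,0,0,0,-10,0,0],
    [0,0,0,0,-10,0,0],
    [0,0,0,0,-10,0,0],
  ],
)

```text
clock: 16.7
position: [0.5748, -0.0178, 0.4845]
ee_rot: [-1.125, 1.261, 1.125]
force: [0.3, -0.5, -0.6]
width: 0.159
```

>>> arm_command(
  motion=[
    [0,0,0,0,-10,0,0],
    [0,0,0,0,-10,0,0],
    [0,0,0,0,-2,0,0],
    [0,0,32,-42,0,0,0],
    [0,0,32,-42,0,0,0],
  ],
)

```text
clock: 17.32
position: [0.5346, -0.1163, 0.4845]
ee_rot: [-1.4, 1.074, 1.4]
force: [0.4, -0.9, -0.0]
width: 0.005
```

>>> arm_command(
  motion=[
    [0,0,32,-42,0,0,0],
    [0,0,0,0,0,0,0],
    [0,0,0,0,0,0,0],
  ],
)

```text
clock: 17.7
position: [0.5153, -0.164, 0.4846]
ee_rot: [-1.399, 1.073, 1.4]
force: [0.4, -0.2, -0.1]
width: 0.004
```

```bash
python3 d.py 0.5145 -0.1653 0.304
```

```text
t 17.7 pos [ 0.5153 -0.164   0.4846] toolx [ 0.0002  0.0006 -1.    ] z az 105.02558193334015 F [ 0.4051 -0.2052 -0.1047] T [0.0439 0.0275 0.0471] w 0.32628076843881887 j7 2.1437551191132154
need mm in tool [180.6115   1.1241  -1.1036]
```

>>> arm_command(
  motion=[
    [0,45,1,-1,0,0,0],
    [0,50,0,0,0,0,0],
    [0,45,0,0,0,0,0],
    [0,25,0,0,0,0,0],
    [0,0,0,0,0,0,0],
  ],
)

```text
clock: 18.32
position: [0.5144, -0.1639, 0.3178]
ee_rot: [-1.399, 1.073, 1.406]
force: [-0.1, 1.0, 0.7]
width: 0.002
```

```bash
python3 d.py 0.5145 -0.1653 0.284; python3 - <<'E'
from h import *
f=get_image("scene");save("f.png",f,(165,200,315,360),3.6)
g=get_image("top");save("g.png",g,(330,160,480,300),4)
E
```

```text
t 18.325 pos [ 0.5144 -0.1639  0.3178] toolx [-0.0039  0.0011 -1.    ] z az 105.22385065660471 F [-0.1236  0.993   0.7243] T [ 0.0622 -0.0166  0.0216] w 0.2054332026418462 j7 2.219257667541432
need mm in tool [33.8293  0.1882 -1.4589]
```

View pics/f.png

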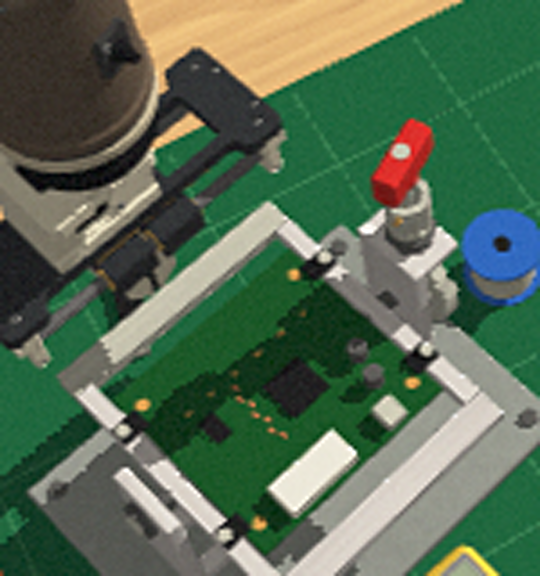

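View pics/g.png

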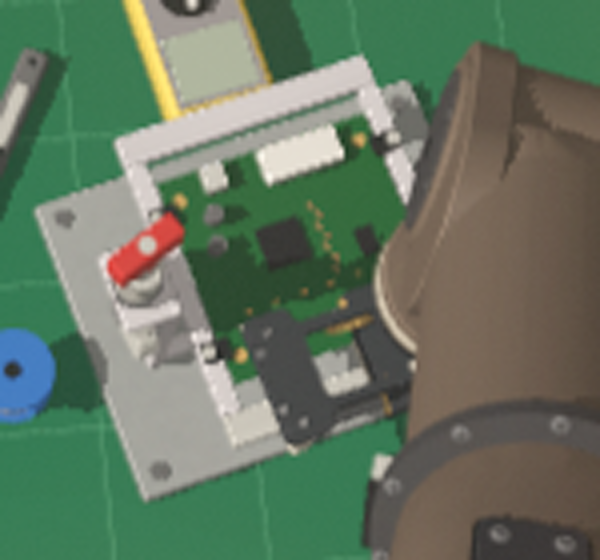

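>>> arm_command(
  motion=[
    [0,15,0,-1,0,0,0],
    [0,10,0,0,0,0,0],
    [0,4,0,0,0,0,0],
    [0,0,0,0,0,0,0],
  ],
)

```text
clock: 18.92
position: [0.5145, -0.1667, 0.2904]
ee_rot: [-1.401, 1.073, 1.401]
force: [0.3, 0.5, -0.4]
width: 0.005
```

>>> arm_command(
  motion=[
    [0,2,0,0,0,0,0],
    [0,2,0,0,0,0,0],
    [0,2,0,0,0,0,0],
    [0,0,0,0,0,0,0],
  ],
)

```text
clock: 19.42
position: [0.5146, -0.1666, 0.2845]
ee_rot: [-1.401, 1.072, 1.401]
force: [-0.0, -0.9, -0.0]
width: 0.006
```

>>> arm_command(
  motion=[
    [0,2,0,0,0,0,0],
    [0,2,0,0,0,0,0],
    [0,2,0,0,0,0,0],
    [0,0,0,0,0,0,0],
  ],
)

```text
clock: 19.92
position: [0.5146, -0.1666, 0.2784]
ee_rot: [-1.401, 1.072, 1.401]
force: [0.4, 0.2, -0.2]
width: 0.005
```

```bash
python3 d.py; python3 - <<'E'
from h import *
get_image("scene")
for t in("front_rail","board"):print(t,[(np.round(d["point"],4),round(d["p"],2)) for c in("scene",) for d in pinpoint(c,t)[:1]])
E
```

```text
t 19.925 pos [ 0.5146 -0.1666  0.2784] toolx [-0.0002  0.0001 -1.    ] z az 105.1390124453719 F [ 0.4298  0.2042 -0.1915] T [0.0388 0.0247 0.0178] w 0.46837097345472817 j7 2.247135792879844
front_rail [(array([ 0.5139, -0.1479,  0.0913]), 0.57)]
board [(array([ 0.6038, -0.1253,  0.1061]), 0.79)]
```

```bash
cat > r.py <<'E'
from h import *
np.set_printoptions(precision=4,suppress=True)
C=np.array([.602,-.127]);a=np.radians(15);E=np.array([[np.cos(a),np.sin(a)],[-np.sin(a),np.cos(a)]])
s=arm.observe();print("tip in stand",E@(s["position"][:2]-C)*1000,(s["position"][2]-.178)*1000)
f=get_image("scene");P=cloud(f);im=f["frame"].astype(int)
q=(P[...,:2]-C)@E.T
m=(f["range_z"]>0)&(P[...,2]>.03)&(P[...,2]<.2)&(im.min(-1)>60)&(np.ptp(im,axis=-1)<45)
# side rails (y +-77ish) and front rail at left: fit z vs x on the pale frame
for lo,hi in((20,70),(-75,-50)):
    k=m&(q[...,0]>-.115)&(q[...,0]<-.06)&(q[...,1]*1000>lo)&(q[...,1]*1000<hi)&(P[...,2]<.112)
    o=np.c_[q[k]*1000,P[k][:,2]*1000];print("front",lo,hi,len(o));
    for b in range(-112,-60,6):
        t=o[(o[:,0]>=b)&(o[:,0]<b+6)]
        if len(t)>2:print(b,len(t),np.median(t[:,2]).round(1),t[:,2].max().round(1))
k=m&(q[...,0]>.08)&(q[...,0]<.115)&(abs(q[...,1])<.07)&(P[...,2]>.08);z=P[k][:,2]*1000;print("back rail",k.sum(),np.percentile(z,[10,50,90]) if k.sum() else 0, np.median(q[k][:,0]) if k.sum() else 0)
E
python3 r.py
```

```text
tip in stand [-94.5719 -15.6232] 100.59242354880021
front 20 70 201
-106 15 97.5 99.9
-100 35 98.7 102.2
-94 54 99.8 103.0
-88 79 98.3 102.8
-82 18 98.7 104.1
front -75 -50 126
-106 12 98.1 100.9
-100 25 98.9 101.3
-94 30 99.6 102.5
-88 41 98.3 102.3
-82 7 99.6 101.3
-76 3 101.2 102.3
-70 4 100.9 102.5
-64 4 99.7 102.7
back rail 744 [108.3264 112.1337 114.7332] 0.09702617417830753
```

>>> arm_command(
  motion=[
    [0,2.5,0,0,0,0,0],
    [0,2.5,0,0,0,0,0],
    [0,2.5,0,0,0,0,0],
    [0,2.5,0,0,0,0,0],
    [0,2.5,0,0,0,0,0],
  ],
)

```text
clock: 20.75
position: [0.5147, -0.1666, 0.2659]
ee_rot: [-1.401, 1.072, 1.401]
force: [0.6, 0.7, 0.1]
width: 0.004
```

>>> arm_command(
  motion=[
    [0,2.5,-0.5,0,0,0,0],
    [0,2.5,-0.5,0,0,0,0],
    [0,2.5,-1,0,0,0,0],
    [0,2,-1,0,0,0,0],
    [0,0,0,0,0,0,0],
  ],
)

```text
clock: 21.38
position: [0.5175, -0.1658, 0.2564]
ee_rot: [-1.401, 1.073, 1.402]
force: [-1.0, 0.5, -0.0]
width: 0.008
```

```bash
python3 d.py; python3 r.py
```

```text
t 21.375 pos [ 0.5175 -0.1658  0.2564] toolx [-0.0004  0.0001 -1.    ] z az 105.14045477809277 F [-0.9991  0.5294 -0.0241] T [0.0349 0.0323 0.0226] w 0.7612137231164546 j7 2.2582008941803764
tip in stand [-91.6412 -15.6118] 78.37325547627877
front 20 70 196
-100 20 72.2 74.8
-94 44 74.7 77.6
-88 43 76.6 81.4
-82 82 74.4 80.5
-76 3 72.3 74.1
-70 4 80.8 82.6
front -75 -50 122
-100 16 72.7 74.6
-94 29 74.3 77.0
-88 22 76.8 78.6
-82 44 74.4 79.9
-76 3 79.7 81.4
-70 3 84.0 84.3
-64 5 83.7 85.6
back rail 754 [131.9286 135.967  139.4963] 0.09300278651137364
```

>>> arm_command(
  motion=[
    [0,2,-0.5,0,0,0,0],
    [0,2,-0.5,0,0,0,0],
    [0,1,-0.5,0,0,0,0],
    [0,0,0,0,0,0,0],
  ],
)

```text
clock: 21.92
position: [0.519, -0.1654, 0.2515]
ee_rot: [-1.401, 1.072, 1.401]
force: [-0.4, 0.3, 1.0]
width: 0.01
```

>>> arm_command(
  motion=[
    [0,1,-0.3,0,0,0,0],
    [0,1,-0.3,0,0,0,0],
    [0,0,0,0,0,0,0],
  ],
)

```text
clock: 22.3
position: [0.5196, -0.1653, 0.2496]
ee_rot: [-1.401, 1.072, 1.401]
force: [-0.5, 0.4, 0.2]
width: 0.002
```

>>> arm_command(
  motion=[
    [0,1,-0.3,0,0,0,0],
    [0,0,0,0,0,0,0],
  ],
)

```text
clock: 22.55
position: [0.5199, -0.1652, 0.2486]
ee_rot: [-1.401, 1.072, 1.401]
force: [0.3, -0.2, 1.1]
width: 0.006
```

>>> arm_command(
  motion=[
    [0,0.8,-0.3,0,0,0,0],
    [0,0,0,0,0,0,0],
  ],
)

```text
clock: 22.8
position: [0.5202, -0.1651, 0.2478]
ee_rot: [-1.401, 1.072, 1.401]
force: [-0.5, 0.2, 0.8]
width: 0.006
```

>>> arm_command(
  motion=[
    [0,0.8,-0.4,0,0,0,0],
    [0,0,0,0,0,0,0],
  ],
)

```text
clock: 23.05
position: [0.5205, -0.165, 0.247]
ee_rot: [-1.401, 1.072, 1.401]
force: [-0.7, 0.8, 0.5]
width: 0.004
```

>>> arm_command(
  motion=[
    [0,0.8,-0.4,0,0,0,0],
    [0,0,0,0,0,0,0],
  ],
)

```text
clock: 23.3
position: [0.5209, -0.165, 0.2462]
ee_rot: [-1.401, 1.072, 1.401]
force: [0.1, 0.7, 0.4]
width: 0.002
```

>>> arm_command(
  motion=[
    [0,0.8,-0.4,0,0,0,0],
    [0,0,0,0,0,0,0],
  ],
)

```text
clock: 23.55
position: [0.5213, -0.1648, 0.2453]
ee_rot: [-1.401, 1.072, 1.401]
force: [0.1, -0.5, 0.7]
width: 0.006
```

>>> arm_command(
  motion=[
    [0,0.8,-0.4,0,0,0,0],
    [0,0,0,0,0,0,0],
  ],
)

```text
clock: 23.8
position: [0.5217, -0.1647, 0.2445]
ee_rot: [-1.401, 1.072, 1.401]
force: [0.1, -0.0, 0.6]
width: 0.01
```

>>> arm_command(
  motion=[
    [0,0.8,-0.4,0,0,0,0],
    [0,0,0,0,0,0,0],
  ],
)

```text
clock: 24.05
position: [0.522, -0.1646, 0.2437]
ee_rot: [-1.401, 1.072, 1.401]
force: [-0.1, -0.4, 0.5]
width: 0.003
```

>>> arm_command(
  motion=[
    [0,0.8,-0.4,0,0,0,0],
    [0,0,0,0,0,0,0],
  ],
)

```text
clock: 24.3
position: [0.5224, -0.1645, 0.2429]
ee_rot: [-1.401, 1.072, 1.401]
force: [-0.7, -0.9, 0.7]
width: 0.001
```

>>> arm_command(
  motion=[
    [0,0.8,-0.4,0,0,0,0],
    [0,0,0,0,0,0,0],
  ],
)

```text
clock: 24.55
position: [0.5229, -0.1644, 0.2422]
ee_rot: [-1.401, 1.072, 1.401]
force: [-0.7, -0.5, 1.4]
width: 0.006
```

```bash
python3 r.py
```

```text
tip in stand [-86.1252 -15.6543] 64.1571699456277
front 20 70 185
-94 15 54.2 58.4
-88 35 58.4 62.5
-82 41 62.2 65.5
-76 80 60.5 66.4
-70 12 57.1 62.5
front -75 -50 104
-94 16 55.1 59.2
-88 16 59.2 60.9
-82 23 61.9 64.5
-76 40 59.8 67.8
-70 7 68.4 70.2
back rail 548 [147.7166 152.5074 155.8051] 0.08957178087946449
```

>>> arm_command(
  motion=[
    [0,0.7,-0.4,0,0,0,0],
    [0,0,0,0,0,0,0],
  ],
)

```text
clock: 24.85
position: [0.5232, -0.1643, 0.2415]
ee_rot: [-1.401, 1.072, 1.401]
force: [-1.6, 1.0, 0.5]
width: 0.004
```

>>> arm_command(
  motion=[
    [0,0.7,-0.4,0,0,0,0],
    [0,0,0,0,0,0,0],
  ],
)

```text
clock: 25.1
position: [0.5236, -0.1642, 0.2407]
ee_rot: [-1.401, 1.072, 1.401]
force: [-0.7, -0.8, 0.1]
width: 0.005
```

>>> arm_command(
  motion=[
    [0,0.7,-0.4,0,0,0,0],
    [0,0,0,0,0,0,0],
  ],
)

```text
clock: 25.35
position: [0.524, -0.1641, 0.2401]
ee_rot: [-1.401, 1.072, 1.401]
force: [-0.5, -0.3, 1.0]
width: 0.005
```

>>> arm_command(
  motion=[
    [0,0.7,-0.4,0,0,0,0],
    [0,0,0,0,0,0,0],
  ],
)

```text
clock: 25.6
position: [0.5244, -0.164, 0.2394]
ee_rot: [-1.401, 1.072, 1.401]
force: [-0.6, -0.4, 0.7]
width: 0.006
```

>>> arm_command(
  motion=[
    [0,0.7,-0.4,0,0,0,0],
    [0,0,0,0,0,0,0],
  ],
)

```text
clock: 25.85
position: [0.5248, -0.1639, 0.2387]
ee_rot: [-1.401, 1.072, 1.401]
force: [-0.3, 0.4, -0.1]
width: 0.01
```

>>> arm_command(
  motion=[
    [0,0.7,-0.4,0,0,0,0],
    [0,0,0,0,0,0,0],
  ],
)

```text
clock: 26.1
position: [0.5253, -0.1637, 0.238]
ee_rot: [-1.401, 1.072, 1.401]
force: [-0.4, 0.3, 0.8]
width: 0.004
```

>>> arm_command(
  motion=[
    [0,0.7,-0.4,0,0,0,0],
    [0,0,0,0,0,0,0],
  ],
)

```text
clock: 26.35
position: [0.5257, -0.1636, 0.2373]
ee_rot: [-1.401, 1.072, 1.401]
force: [0.2, -0.5, 0.4]
width: 0.009
```

>>> arm_command(
  motion=[
    [0,0.7,-0.4,0,0,0,0],
    [0,0,0,0,0,0,0],
  ],
)

```text
clock: 26.6
position: [0.526, -0.1636, 0.2366]
ee_rot: [-1.401, 1.072, 1.401]
force: [-0.4, 0.5, 0.4]
width: 0.003
```

```bash
python3 r.py
```

```text
tip in stand [-82.8537 -15.6541] 58.63372010706658
front 20 70 169
-88 27 50.5 53.3
-82 33 53.7 57.1
-76 54 56.5 61.5
-70 55 52.5 60.6
front -75 -50 100
-88 19 51.6 54.8
-82 20 53.8 56.9
-76 31 57.0 59.4
-70 26 52.7 62.6
back rail 454 [153.8505 158.9198 162.2609] 0.08676987638821358
```

>>> arm_command(
  motion=[
    [0,0.6,-0.4,0,0,0,0],
    [0,0,0,0,0,0,0],
  ],
)

```text
clock: 26.9
position: [0.5263, -0.1635, 0.236]
ee_rot: [-1.401, 1.072, 1.401]
force: [0.7, 0.2, 0.9]
width: 0.005
```

>>> arm_command(
  motion=[
    [0,0.6,-0.4,0,0,0,0],
    [0,0,0,0,0,0,0],
  ],
)

```text
clock: 27.15
position: [0.5267, -0.1634, 0.2354]
ee_rot: [-1.401, 1.072, 1.401]
force: [-1.1, -0.1, 1.5]
width: 0.007
```

>>> arm_command(
  motion=[
    [0,0.6,-0.4,0,0,0,0],
    [0,0,0,0,0,0,0],
  ],
)

```text
clock: 27.4
position: [0.527, -0.1633, 0.2349]
ee_rot: [-1.401, 1.073, 1.401]
force: [-1.7, -0.0, 3.1]
width: 0.005
```

>>> arm_command(
  motion=[
    [0,0.5,-0.3,0,0,0,0],
    [0,0,0,0,0,0,0],
  ],
)

```text
clock: 27.65
position: [0.5272, -0.1634, 0.2345]
ee_rot: [-1.401, 1.073, 1.401]
force: [-2.4, -0.3, 5.4]
width: 0.005
```

>>> arm_command(
  motion=[
    [0,-1,0,0,0,0,0],
    [0,-4,0,0,0,0,0],
    [0,-20,2,0,0,0,0],
    [0,-40,10,0,0,0,0],
    [0,-40,30,0,0,0,0],
  ],
)

```text
clock: 28.28
position: [0.4875, -0.1736, 0.3404]
ee_rot: [-1.403, 1.071, 1.402]
force: [0.2, -0.3, 0.8]
width: 0.004
```

>>> arm_command(
  motion=[
    [0,-50,40,0,0,0,0],
    [0,-50,40,0,0,0,0],
    [0,-20,40,0,0,0,0],
    [0,0,0,0,0,0,0],
    [0,0,0,0,0,0,0],
  ],
)

```text
clock: 28.9
position: [0.3732, -0.2046, 0.4569]
ee_rot: [-1.402, 1.071, 1.401]
force: [0.1, -0.7, 0.4]
width: 0.0
```

```bash
python3 d.py;python3 r.py; python3 - <<'E'
from h import *
f=get_image("scene");P=cloud(f);im=f["frame"].astype(int)
save("i.png",f,(140,180,380,420),2.5)
red=(im[...,0]>100)&(im[...,1]<60)&(im[...,2]<70)&(abs(P[...,0]-.57)<.05)&(abs(P[...,1]+.02)<.05)&(P[...,2]>.2)
q=P[red];q=q[q[:,2]>np.percentile(q[:,2],90)-.004];print(len(q),q[:,2].mean(),cv2.minAreaRect((q[:,:2]*1000).astype(np.float32)))
for t in("grip_mid","front_rail","stop_ball","solder_reel","usb_stick"):print(t,[(np.round(d["point"],4),round(d["p"],2)) for c in("scene",) for d in pinpoint(c,t)[:1]])
E
```

```text
t 28.9 pos [ 0.3732 -0.2046  0.4569] toolx [ 0.0009  0.0003 -1.    ] z az 105.16679227619704 F [ 0.0933 -0.686   0.3982] T [ 0.0587  0.0174 -0.0236] w 0.0065655648678485026 j7 2.241742576396774
tip in stand [-241.0897  -15.771 ] 278.9222291764579
front 20 70 168
-88 27 48.4 51.7
-82 31 52.0 55.6
-76 43 55.8 61.8
-70 67 52.5 60.5
front -75 -50 95
-88 15 48.2 53.2
-82 21 52.4 55.6
-76 23 56.5 60.2
-70 34 52.9 63.2
back rail 429 [155.7712 160.2127 163.5916] 0.08608433858296945
122 0.24350122927821033 ((575.8509521484375, -17.696327209472656), (15.878045082092285, 44.23880386352539), 32.54012680053711)
grip_mid [(array([ 0.5724, -0.018 ,  0.231 ]), 0.7)]
front_rail [(array([ 0.5298, -0.1482,  0.045 ]), 0.93)]
stop_ball []
solder_reel [(array([ 5.559e-01,  5.260e-02, -2.000e-04]), 0.71)]
usb_stick [(array([ 0.4518, -0.1727,  0.0016]), 0.63)]
```

View pics/i.png

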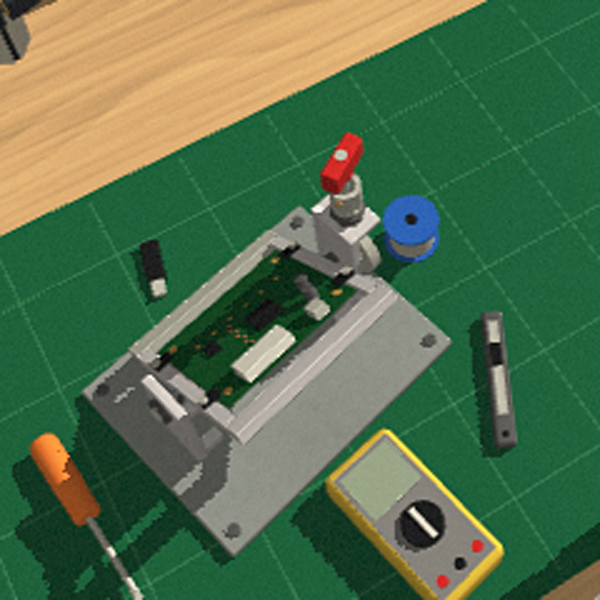

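```bash
python3 -c "
from h import *
print(arm.sign_off())"
```

```text
the job is handed in; nothing more can be done
None
```

The plunger is parked, the frame is tilted onto its stop screw, and I handed the job in at about 29 s. I got no verdict.

- **Plunger:** I pulled the T-grip up and felt the stop at about 16.7 mm, where the force rose from about 11 to 18 N. I backed off about 0.5 mm and twisted it 72° clockwise. Then I eased it down until the notch took the spring load, about 5 mm below the stop (the brief says about 4.5), and let go. The last picture shows the grip still about 11.5 mm up and turned about 73°, the same as right after release.
- **Frame:** I pressed the front rail down with closed fingertips, never touching the board, until the force climbed from about 1 to 5.4 N. I took that as the stop, then lifted clear. Afterwards the depth data put the tilt at about 0.62–0.63 rad, with the rail about 45 mm up. That fits the top of the stated stop range.
- **Other things:** The reel and memory stick measured where they were before. The multimeter, knife and screwdriver looked undisturbed in the picture.
- **Checks that failed or are uncertain:** The networks never found the stop ball directly: one early hit was on the board. So resting on the stop rests on the felt force and the measured angle. The roughly 1.3 N pressing force was lost in the sensor noise of about 1 N until the stop was reached.

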